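# Index the drying nozzle over the open beaker and clamp it

## Robot

A 7-joint arm with a two-finger parallel gripper is mounted at the origin on the work surface. World frame = base frame: x ahead of the robot, y to its left, z up, the work surface at z = 0. Lengths are in m, angles in rad, forces in N, time in s.
With the tool pointing down it reaches from about 0.425 to 0.925 m from the base axis. Payload 6.8 kg.
Tool frame: the origin (TCP) lies midway between the tips of the shut fingers; the grasp point (between the pads) lies 19 mm behind it; x points along the fingers, y is the direction in which the jaws open and shut, and the axes are right-handed (so a half turn about x gives the same grasp; the last joint's range is limited). The gripper opens to 85 mm and grips with 20 to 120 N. Pads are 22 mm wide; open, the fingers measure 114 mm over their backs; the gripper's body (76 mm by 85 mm) begins 54 mm behind the grasp point. The pads swing forward as they close: fully open they stand 13 mm farther back than shut.
Start: joints at [-1.444, 0.477, 0.022, 1.555, -0.011, 1.109, -0.083], TCP at [0.157, 0.656, 0.207] pointing down, gripper open.
Joint ranges: [-2.96, 2.96], [-0.34, 2.1], [-1.41, 1.46], [0.24, 2.44], [-1.37, 4.51], [0.17, 1.92], [-2.96, 2.96]. Speed limits (rad/s): [2.39, 2.39, 3.14, 3.14, 3.14, 3.14, 3.14].

## Interface

Orientations are given as a rotation vector (axis times angle).
In Python, from bench import r, viewer, nets gives the robot as it stands.
- The arm moves only by the shell command python3 -m pendant 'ROWS' [FORCE]. ROWS is JSON, one flat list of numbers, 5 for each row, row after row: the finger opening in mm, from 0 to 85.4, then the shift along the tool's x, y, z in mm, then the turn about the tool's x in rad. A call has 1 to 20 rows; each row shifts and turns the commanded pose from where the row before left it, along the tool's axes as they then stand; what a row does not reach is not made up. A row lasts 1/8 s, in which the tool goes at most 62.5 mm and 10.7 degrees, less where a joint would pass 70% of its speed; a pose out of reach is approached as far as the arm can. A call with a gripper value outside its range is refused whole. The fingers move at their own pace and stop on an object; FORCE is the grip in N (left out, the last holds). Time passes only in rows, so rows that do not move let the fingers close. It gives the time, the measured TCP pose, the force and the opening at its end, in the units of the state.
- r.get_obs(): the state, without advancing time (a new reading comes with each control period).
- viewer.grab_frame(name): name is "scene" or "top" or "wrist"; returns (picture, depth): 420x560x3 uint8, red, green, blue; 420x560 float32, m along the optical axis (not along the pixel's ray), 0 where there is no reading.
- viewer.calibration(name): a dict with "mtx" (3x3 intrinsics, pixels), "world_to_cam" (4x4, takes a point from world to camera coordinates). Camera axes: x right, y up, looking along -z (the intrinsics and any distortion apply to the point x, -y, -z); pixel columns grow to the right and rows downward; lengths in m; the calibration is good to about 2 mm. A picture is of the moment at which its call begins: read the wrist's pose just before it. calibration takes no time and is no camera call; for the wrist camera it gives the pose at the moment of the call.
- r.hand_in(): hands the job in, once; it reports no verdict.
Trained networks look in the newest picture that a camera, given by its name, has taken for a name from the list of things; names that differ only in an ending like _2 or _b are one class to them, and where a whole thing is asked for, a point or a joint stands for the part that bears it (a point fixed in the world has none). Each returns a list of dicts, best first, with "score" (0 to 1); they miss things now and then, are a little off and sometimes report something else, mostly with a low value. They report only what shows in the picture. A call takes as long as a camera call. They do not tell look-alikes from the thing itself.
- nets.look_for(name, camera): "location" ([x, y, z] in m, in world coordinates, good to about 4 mm: the middle of the surface that is visible of it).
- nets.silhouettes(name, camera): "mask" (420x560 bool, what is visible of it).
The state is a dict: "clock": time; "joints": joint angles; "qvel": joint speeds; "tau": joint torques, N m; "tcp_pos": TCP position; "orientation": TCP orientation; "contact_force": force on the tool from outside, world axes, zero at the start; "moment": the same for the moment, N m; "grip_width": finger opening in m.
Only numpy, scipy, OpenCV 4.12 (cv2) and the standard library are available. Lean on these libraries where they do the work, as an engineer would, in place of code of your own. Each camera call takes 0.05 s, during which the arm holds its last target. There are 200 camera calls.

## Task

Bring the air nozzle over the open beaker: pull up the sleeve's spring plunger, slide the sleeve along its rail until the nozzle stands over the only open-topped steel beaker, and let the plunger go so that its pin drops fully home into the hole there. Then turn the knurled nut on the sleeve clockwise until it stops tight. Leave the four vessels and everything else on the bench standing where they are, and let go at the end.

Things in the scene. Friction and masses are not known exactly. Their poses are not given: they have to be found in the camera images.
- rail: fixed level steel square tube, 25 mm wide, top at z = 0.095 m, y -198..273 mm, on a white base plate 6 mm thick (x -50..110, y -218..293 mm), with end posts 104 mm high. Origin on the bench under the middle of the parking slot; y runs along the tube, x across it, away from the robot, to the row of four stations
- slot_mid (a point): middle of the parking slot in the tube's top; the slot is 70 mm long (rail y -35..35 mm). The tube's top also has four square 11 mm holes at rail y = -150, -75, +75 and +150 mm; beside each, at rail x = 75 mm, is a station with a steel vessel
- sleeve (a joint): position (m) of the aluminium sleeve = rail y of the plunger and of the nozzle; 0 = middle of the slot, ends at -0.165 and 0.165. The sleeve reaches from 23 mm on the -y side of the plunger to 97 mm on its +y side, is 42 mm wide, top at z = 0.102 m, and slides with 2 N of friction once the pin is out
- plunger (a joint): lift (m) of the spring plunger: 0 = pin fully down, 9 mm into the tube (in the slot at the start); 0.014 = fully up. The pin clears the tube from 0.0095; let go over solid tube it rests at 0.009. The spring presses down with 6 N (down) to 12 N (up). The pin is 8 mm thick with a round end and finds the hole if let go within about 2 mm of it
- pull_knob (a point): centre of the plunger's black round pull knob: 24 mm diameter (lowest 8 mm taper to 18 mm), 26 mm high, upright, reaching 13 mm above and below this point; z = 0.133 m when the pin is down. It is pulled straight up and the sleeve moves along with it
- nut (a joint): turn (rad) of the knurled nut, + = clockwise seen from above = tightening; 2.6 = tight against its stop, 0 = loosest; starts between 0 and 0.9. It turns with 0.06 N m of friction, stays where it is left, and sinks 0.6 mm per rad
- nut_grip (a point): on the axis of the round knurled steel nut, half-way up: 33 mm diameter, 24 mm high, upright, z about 0.129 m; its stud stands up to z = 0.151 m. It is on the sleeve, 75 mm from the pull knob on the rail's +y side, and moves with the sleeve
- nozzle_tip (a point): tip of the air nozzle, on a side arm of the sleeve, 75 mm from the plunger on the rail's +x side, at z = 0.078 m; the arm, 10 mm thick, passes above all the vessels
- beaker: open-topped steel beaker, the only open one of the four steel vessels, 48 mm diameter, 64 mm tall, on the rail's base plate at one of the four stations; loose; origin at the centre of its underside, z up
- knob_can: closed steel can with a knob on its lid, 46 mm diameter, 58 mm tall, on the rail's base plate at one of the four stations; loose; origin at the centre of its underside
- flat_can: closed flat-topped steel can, 48 mm diameter, 46 mm tall, on the rail's base plate at one of the four stations; loose; origin at the centre of its underside
- cone_can: closed steel can with conical shoulder and neck, 44 mm diameter, 64 mm tall, on the rail's base plate at one of the four stations; loose; origin at the centre of its underside
- spray_bottle: bystander: white closed bottle with blue cap, 60 mm diameter, 130 mm tall, on the bench beyond the rail; loose; origin at the centre of its underside
- tall_bottle: bystander: white closed bottle with a grey cap, 54 mm diameter, 185 mm tall, on the bench on the robot's side of the rail; loose; origin at the centre of its underside
- jar: bystander: glass jar, 52 mm diameter, 60 mm tall, on the bench close to the rail on the robot's side; loose; origin at the centre of its underside
- valve_ring: bystander: steel ring, 40 mm diameter, 18 mm tall, on the bench on the robot's side of the rail; loose; origin at the centre of its underside
- spanner: bystander: open-ended steel spanner 150 mm long lying on the bench beyond the rail; loose; origin at its middle, on the bench
- cup: bystander: white open plastic cup, 70 mm diameter, 80 mm tall, on the bench off one end of the rail (not a beaker station); loose; origin at the centre of its underside
- wipes_box: bystander: grey plastic box 110 x 75 x 80 mm high, on the bench off one end of the rail; loose; origin at the centre of its underside
Mind the look-alikes: they are no part of the job. What is shaped like the beaker but red is not meant.

How it is judged:
By the outcome, as a careful person would: the job done as asked, in the order asked, and still so for the second after the job is handed in, with the robot touching nothing.
It also fails if it takes over 58 s, if anything falls off the work surface, if the arm or the gripper's body presses on something with over 40 N, if the wrist force passes 120 N, or if a joint passes its speed limit or range.

## Working session

There is one attempt and no reset: what is moved stays moved. The work goes in short steps, Python scripts to look and compute and a shell command to move; the robot and the scene stay as the last step left them, time stands still between calls to the robot, and variables do not carry over. Pictures are saved under pics/ and viewed, about 8 in all and at most 12, crops included, and the job is handed in when it is done.

```bash
ls; mkdir -p pics; cat > h.py <<'E'
import numpy as np, cv2
from scipy.spatial.transform import Rotation as R
from bench import r, viewer, nets
def world(cam, dep, K=None):
    c=viewer.calibration(cam); K=np.array(c["mtx"]); T=np.linalg.inv(np.array(c["world_to_cam"]))
    v,u=np.mgrid[0:dep.shape[0],0:dep.shape[1]]
    x=(u-K[0,2])/K[0,0]*dep; y=(v-K[1,2])/K[1,1]*dep
    P=np.stack([x,-y,-dep,np.ones_like(dep)],-1)@T.T
    return P[...,:3]
E
python3 - <<'E'
from h import *
o=r.get_obs(); print(o["clock"],o["tcp_pos"],o["orientation"],o["contact_force"],o["grip_width"])
print(R.from_rotvec(o["orientation"]).as_matrix().round(3))
print({k:(v if k!="world_to_cam" else 0) for k,v in viewer.calibration("top").items()})
ims=[]
for c in ("scene","top"):
    p,d=viewer.grab_frame(c); np.savez(c+".npz",p=p,d=d); cv2.imwrite(f"pics/{c}0.png",p[...,::-1])
    for n in ("pull_knob","nut_grip","nozzle_tip","beaker","knob_can","flat_can","cone_can","rail","slot_mid","jar","tall_bottle"):
        try: print(c,n,[(np.round(x["location"],3).tolist(),round(x["score"],2)) for x in nets.look_for(n,c)][:3])
        except Exception as e: print(c,n,e)
E
```

```text
pics
0.0 [0.15692738 0.65585565 0.20581707] [ 0.18291865  1.56300729 -0.18578427] [-0.03752263 -0.73032209 -0.03110966] 0.08550283829811406
[[-0.     0.233  0.973]
 [-0.002  0.973 -0.233]
 [-1.    -0.002  0.   ]]
{'mtx': array([[413.20939854,   0.        , 283.04176753],
       [  0.        , 413.20939854, 213.6208831 ],
       [  0.        ,   0.        ,   1.        ]]), 'world_to_cam': 0}
scene pull_knob [([0.549, -0.008, 0.14], 0.5)]
scene nut_grip [([0.549, 0.072, 0.138], 0.64), ([0.515, 0.319, 0.051], 0.31)]
scene nozzle_tip [([0.557, 0.021, 0.102], 0.79)]
scene beaker [([0.626, -0.102, 0.045], 0.87), ([0.775, -0.164, 0.041], 0.71)]
scene knob_can [([0.634, -0.166, 0.048], 0.6), ([0.559, 0.059, 0.002], 0.49)]
scene flat_can [([0.628, 0.05, 0.053], 0.58)]
scene cone_can [([0.629, 0.132, 0.042], 0.68), ([0.513, 0.317, 0.052], 0.64)]
scene rail [([0.565, 0.059, 0.005], 0.85)]
scene slot_mid [([0.56, 0.058, 0.005], 0.64), ([0.59, -0.302, 0.08], 0.57)]
scene jar [([0.458, 0.117, 0.053], 0.95)]
scene tall_bottle [([0.424, -0.192, 0.098], 0.86), ([0.551, -0.006, 0.146], 0.17)]
top pull_knob [([0.547, -0.01, 0.144], 0.65)]
top nut_grip [([0.542, 0.062, 0.139], 0.68), ([0.547, -0.012, 0.143], 0.42)]
top nozzle_tip [([0.543, 0.017, 0.106], 0.73)]
top beaker [([0.781, -0.168, 0.033], 0.76), ([0.627, -0.11, 0.027], 0.58), ([0.624, -0.178, 0.05], 0.47)]
top knob_can [([0.626, -0.179, 0.049], 0.7), ([0.524, 0.333, 0.041], 0.68), ([0.615, 0.039, 0.051], 0.44)]
top flat_can [([0.616, 0.04, 0.051], 0.65)]
top cone_can [([0.612, 0.12, 0.05], 0.7)]
top rail [([0.562, 0.01, 0.008], 0.64), ([0.544, 0.019, 0.1], 0.6), ([0.614, 0.043, 0.051], 0.59)]
top slot_mid [([0.559, 0.012, 0.006], 0.67)]
top jar [([0.442, 0.103, 0.06], 0.51)]
top tall_bottle [([0.417, -0.194, 0.122], 0.62)]
```

View pics/scene0.png

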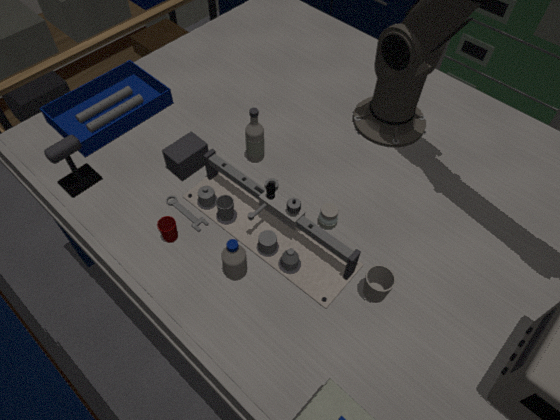

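View pics/top0.png

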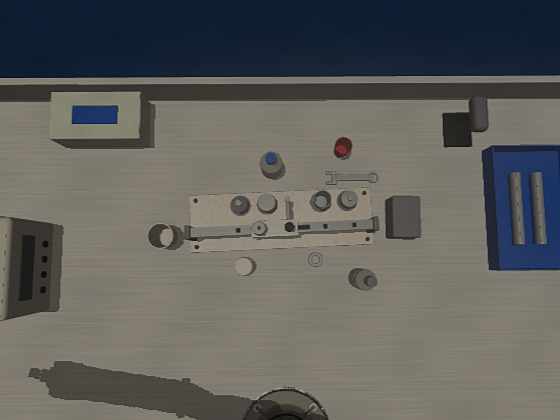

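```bash
python3 - <<'E'
from h import *
for c in ("top","scene"):
    z=np.load(c+".npz"); P=world(c,z["d"]); p=z["p"].astype(int)
    x,y,h=P[...,0],P[...,1],P[...,2]
    ok=(z["d"]>0)&(abs(y)<.35)&(x>.4)&(x<.8)
    for nm,lo,hi,yl,yh in (("knobtop",.138,.155,-.04,.03),("nuttop",.13,.155,.04,.1),("railtop-",.09,.1,-.19,-.05),("railtop+",.09,.1,.19,.26),("sleevetop",.1,.106,-.05,.12)):
        m=ok&(h>lo)&(h<hi)&(y>yl)&(y<yh)&(x>.5)&(x<.6)
        if m.sum()<5: print(c,nm,m.sum()); continue
        Q=P[m]; print(c,nm,m.sum(),Q.mean(0).round(4),np.percentile(Q,2,0).round(4),np.percentile(Q,98,0).round(4))
    m=ok&(h>.085)&(h<.1)&(x>.5)&(x<.6)
    if m.sum()>20:
        f=cv2.fitLine(P[m][:,:2].astype(np.float32),cv2.DIST_HUBER,0,.01,.01).ravel(); print("line",f, P[m][:,1].min(),P[m][:,1].max())
E
```

```text
top knobtop 72 [ 0.5454 -0.0121  0.1429] [ 0.5356 -0.0216  0.1396] [ 0.5553 -0.0018  0.1468]
top nuttop 144 [0.5425 0.0623 0.14  ] [0.527  0.0474 0.1348] [0.5567 0.0772 0.149 ]
top railtop- 458 [ 0.5498 -0.1209  0.0939] [ 0.536  -0.1861  0.0904] [ 0.5634 -0.054   0.0978]
top railtop+ 214 [0.5362 0.2177 0.0944] [0.5206 0.1906 0.0908] [0.5484 0.2477 0.0994]
top sleevetop 358 [0.5436 0.0199 0.102 ] [ 0.5235 -0.0331  0.1001] [0.566  0.0821 0.1048]
line [ 0.04145657 -0.9991403   0.54553765  0.00593   ] -0.28965556802734155 0.2532764400562915
scene knobtop 56 [ 0.5461 -0.0104  0.1422] [ 0.5328 -0.0209  0.139 ] [ 5.565e-01 -1.000e-04  1.459e-01]
scene nuttop 149 [0.5448 0.0661 0.1391] [0.5275 0.0496 0.1311] [0.5591 0.0799 0.1499]
scene railtop- 353 [ 0.55   -0.1204  0.0931] [ 0.5358 -0.1857  0.0901] [ 0.5636 -0.0541  0.0967]
scene railtop+ 237 [0.5372 0.221  0.0938] [0.5226 0.1914 0.0903] [0.552  0.256  0.0994]
scene sleevetop 256 [0.5491 0.0285 0.1015] [ 0.5245 -0.03    0.1   ] [0.5655 0.0849 0.1042]
line [ 0.04028608 -0.9991882   0.5477805   0.02644253] -0.24150165793383832 0.25679802807669755
```

The scene view shows the open steel beaker at (225,205), second from the −y end, so its hole is at rail y = −75. The closed cans are at (206,195), (268,240) and (290,258), and the red look-alike at (167,229). The top view shows the same beaker at (320,200) and its hole near (326,226). The rail is rotated about +0.041 rad. I'll move above the sleeve and measure with the wrist camera.

```bash
python3 -m pendant '[50,-20,0,0,-0.138, 50,-20,0,0,-0.138, 50,0,-52,28,0, 50,0,-52,28,0, 50,0,-52,28,0, 50,0,-52,28,0, 50,0,-52,28,0, 50,0,-52,28,0, 50,0,-52,28,0, 50,0,-52,28,0, 50,0,-52,28,0, 50,0,-52,28,0, 50,0,-52,28,0, 50,0,-52,28,0, 50,0,-52,28,0, 50,0,0,0,0, 50,0,0,0,0]' 40
python3 - <<'E'
from h import *
p,d=viewer.grab_frame("wrist"); np.savez("wrist.npz",p=p,d=d); 
o=r.get_obs(); print(o["clock"],o["tcp_pos"],o["contact_force"],o["grip_width"]);print(R.from_rotvec(o["orientation"]).as_matrix().round(4))
P=world("wrist",d); np.save("wP.npy",P)
p2,d2=viewer.grab_frame("top")
t=cv2.resize(p2[180:270,180:390],None,fx=3.5,fy=3.5,interpolation=cv2.INTER_CUBIC)
cv2.imwrite("pics/w1.png",np.clip(p[...,::-1].astype(int)*2,0,255))
x,y,h=P[...,0],P[...,1],P[...,2]
for nm,lo,hi,yl,yh in (("knobtop",.143,.15,-.05,.03),("nuttop",.137,.146,.03,.1),("stud",.147,.155,.03,.1),("rail",.09,.098,-.19,-.05),("rail+",.09,.098,.14,.26)):
    m=(d>0)&(h>lo)&(h<hi)&(y>yl)&(y<yh)&(x>.5)&(x<.6)
    if m.sum()<5: print(nm,m.sum()); continue
    Q=P[m]; print(nm,m.sum(),Q.mean(0).round(4),Q.min(0).round(4),Q.max(0).round(4))
E
```

```text
clock: 3.32
tcp_pos: [0.5483, -0.0035, 0.2466]
orientation: [-0.032, 1.571, 0.033]
contact_force: [-0.7, -0.2, -1.4]
grip_width: 0.05
3.375 [ 0.54809239 -0.00268498  0.24661496] [-0.08343082  0.86613352 -0.4826756 ] 0.04989735326841561
[[-6.000e-04 -4.270e-02  9.991e-01]
 [ 7.000e-04  9.991e-01  4.270e-02]
 [-1.000e+00  7.000e-04 -6.000e-04]]
knobtop 627 [ 0.5427 -0.0137  0.1441] [ 0.5309 -0.0254  0.143 ] [ 0.5542 -0.0021  0.146 ]
nuttop 1320 [0.5389 0.0605 0.141 ] [0.5222 0.0439 0.1371] [0.5573 0.079  0.1459]
stud 107 [0.5396 0.0609 0.1508] [0.5359 0.0573 0.1471] [0.5441 0.0652 0.1529]
rail 3901 [ 0.5473 -0.1225  0.095 ] [ 0.5319 -0.19    0.09  ] [ 0.5631 -0.0504  0.0977]
rail+ 3223 [0.5337 0.1921 0.0952] [0.5142 0.14   0.0902] [0.5501 0.2448 0.098 ][ WARN:0@1.702] global loadsave.cpp:1063 imwrite_ Unsupported depth image for selected encoder is fallbacked to CV_8U.
```

View pics/w1.png

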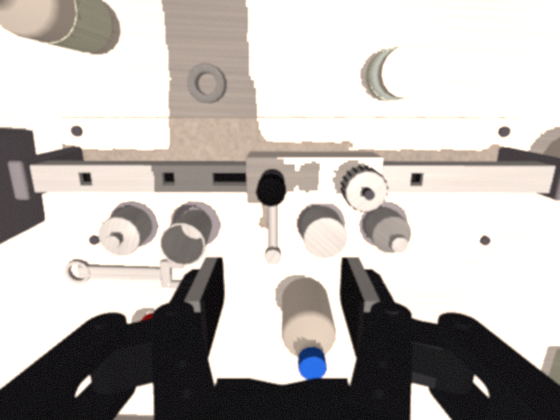

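```bash
cat > holes.py <<'E'
from h import *
def pix(c,T,K,u,v,z):
    Ti=np.linalg.inv(T); d=Ti[:3,:3]@np.array([(u-K[0,2])/K[0,0],-(v-K[1,2])/K[1,1],-1]); o=Ti[:3,3]
    return o+d*(z-o[2])/d[2]
def dark(p,win,th):
    a,b,c,e=win; g=cv2.cvtColor(p,cv2.COLOR_RGB2GRAY)[c:e,a:b].astype(float)
    w=np.clip(th-g,0,None); v,u=np.mgrid[c:e,a:b]; return (w*u).sum()/w.sum(),(w*v).sum()/w.sum(), g.min(), g.max(), np.median(g)
E
python3 - <<'E'
from holes import *
z=np.load("wrist.npz"); p=z["p"].astype(np.uint8); c=viewer.calibration("wrist"); K,T=map(np.array,(c["mtx"],c["world_to_cam"]))
print({k:v for k,v in c.items() if k not in("mtx","world_to_cam")})
H={}
for n,win in ((-150,(77,94,170,186)),(-75,(160,177,170,186)),(150,(408,425,171,187))):
    g=cv2.cvtColor(p,cv2.COLOR_RGB2GRAY)[win[2]:win[3],win[0]:win[1]]
    th=(float(g.min())+np.median(g[:2]))/2
    u,v,a,b,m=dark(p,win,th); H[n]=pix("w",T,K,u,v,.095)[:2]; print(n,round(u,1),round(v,1),a,b,m,H[n].round(4))
k=np.array(list(H)); X=np.array(list(H.values()))
fit=np.polyfit(k,X,1); print("dir",fit[0]*1000,"orig",fit[1],"resid",(X-np.outer(k,fit[0])-fit[1]).round(4))
e=fit[0]/np.linalg.norm(fit[0])
for nm,q in (("knob",[.5427,-.0137]),("nut",[.5389,.0605]),("stud",[.5396,.0609])): print(nm,"sleeve y",(np.array(q)-fit[1])@e, "cross",np.cross(e,np.array(q)-fit[1]))
E
```

```text
{}
-150 85.6 177.6 9.0 121.0 76.5 [ 0.5492 -0.1815]
-75 168.6 177.0 5.0 72.0 53.0 [ 0.5454 -0.1066]
150 416.1 178.2 6.0 126.0 79.0 [0.5366 0.1173]
dir [-0.04127341  0.99592098] orig [ 0.54270766 -0.0320167 ] resid [[ 0.0003 -0.0001]
 [-0.0004  0.0001]
 [ 0.0001 -0.    ]]
knob sleeve y 0.0183013042659199 cross -0.0007507811587801031
nut sleeve y 0.09259501408901899 cross -2.6432678315625735e-05
stud sleeve y 0.09296568620050756 cross -0.0007423950975559814<stdin>:12: DeprecationWarning: Arrays of 2-dimensional vectors are deprecated. Use arrays of 3-dimensional vectors instead. (deprecated in NumPy 2.0)
```

```bash
python3 -m pendant '[50,0,-11,-5.5,0, 50,35,0,0,0, 50,35,0,0,0, 50,35,0,0,0, 50,26,0,0,0, 50,0,0,0,0, 20,0,0,0,0, 20,0,0,0,0, 20,0,0,0,0, 20,0,0,0,0, 20,0,0,0,0]' 50
python3 - <<'E'
from h import *
p,d=viewer.grab_frame("wrist"); cv2.imwrite("pics/w2.png",np.clip(p[...,::-1].astype(int)*2,0,255).astype(np.uint8))
o=r.get_obs(); print(o["tcp_pos"],o["contact_force"],o["grip_width"])
E
```

```text
clock: 4.8
tcp_pos: [0.5445, -0.015, 0.1173]
orientation: [-0.032, 1.568, 0.033]
contact_force: [-1.7, 0.9, 7.4]
grip_width: 0.0203
[ 0.54447203 -0.01492525  0.11734233] [-0.94035148  0.90764631  7.41563097] 0.020937650837524288
```

View pics/w2.png

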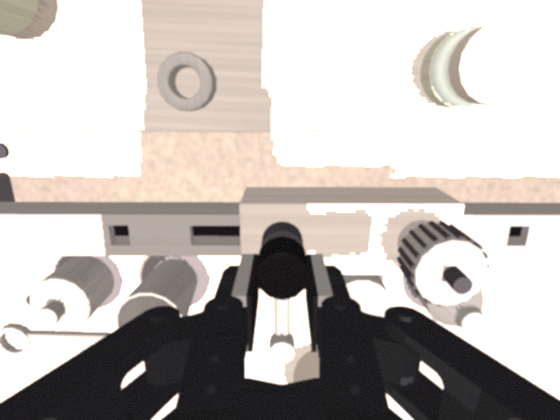

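The grip is centred on the knob, with the fingers either side of it at about (245,290) and (320,290). I'll lift in steps and watch the force.

```bash
for i in 1 2 3; do python3 -m pendant '[15,-2,0,0,0, 15,-2,0,0,0, 15,0,0,0,0]' 60 | grep -v orient; done
```

```text
clock: 5.22
tcp_pos: [0.5441, -0.0149, 0.1198]
contact_force: [5.2, 0.5, -6.6]
grip_width: 0.0181
clock: 5.6
tcp_pos: [0.544, -0.015, 0.1237]
contact_force: [4.7, 1.1, -9.0]
grip_width: 0.0179
clock: 5.98
tcp_pos: [0.544, -0.015, 0.1275]
contact_force: [6.6, 1.5, -9.7]
grip_width: 0.0181
```

```bash
python3 - <<'E'
from h import *
p,d=viewer.grab_frame("wrist"); P=world("wrist",d)
im=np.clip(p.astype(int)*3,0,255).astype(np.uint8)[180:380,150:430,::-1]; cv2.imwrite("pics/w3.png",cv2.resize(im,None,fx=2.8,fy=2.8,interpolation=cv2.INTER_CUBIC))
for v in range(215,310,8): print(v,[tuple((P[v,u]*1000).round(0).astype(int)) if d[v,u]>0 else 0 for u in (262,275,283,291,303)])
E
```

```text
215 [(np.int64(532), np.int64(-29), np.int64(102)), (np.int64(531), np.int64(-21), np.int64(103)), (np.int64(532), np.int64(-17), np.int64(102)), (np.int64(532), np.int64(-12), np.int64(102)), (np.int64(531), np.int64(-5), np.int64(103))]
223 [(np.int64(537), np.int64(-28), np.int64(103)), (np.int64(533), np.int64(-21), np.int64(112)), (np.int64(533), np.int64(-17), np.int64(113)), (np.int64(534), np.int64(-12), np.int64(110)), (np.int64(536), np.int64(-5), np.int64(103))]
231 [(np.int64(542), np.int64(-28), np.int64(103)), (np.int64(536), np.int64(-21), np.int64(116)), (np.int64(536), np.int64(-17), np.int64(116)), (np.int64(536), np.int64(-12), np.int64(116)), (np.int64(540), np.int64(-5), np.int64(103))]
239 [(np.int64(541), np.int64(-28), np.int64(116)), (np.int64(532), np.int64(-21), np.int64(137)), (np.int64(531), np.int64(-17), np.int64(139)), (np.int64(533), np.int64(-13), np.int64(135)), (np.int64(545), np.int64(-5), np.int64(104))]
247 [(np.int64(536), np.int64(-27), np.int64(138)), (np.int64(532), np.int64(-20), np.int64(146)), (np.int64(532), np.int64(-17), np.int64(148))
[... 1058 characters left out ...]
p.int64(548), np.int64(-25), np.int64(154)), (np.int64(548), np.int64(-20), np.int64(155)), (np.int64(548), np.int64(-16), np.int64(154)), (np.int64(548), np.int64(-13), np.int64(154)), (np.int64(543), np.int64(-8), np.int64(161))]
295 [(np.int64(641), np.int64(-31), np.int64(5)), (np.int64(552), np.int64(-20), np.int64(153)), (np.int64(552), np.int64(-16), np.int64(153)), (np.int64(552), np.int64(-12), np.int64(153)), (np.int64(546), np.int64(-8), np.int64(162))]
303 [(np.int64(649), np.int64(-30), np.int64(5)), (np.int64(596), np.int64(-19), np.int64(90)), (np.int64(594), np.int64(-14), np.int64(93)), (np.int64(647), np.int64(-4), np.int64(6)), (np.int64(550), np.int64(-8), np.int64(163))]
```

View pics/w3.png

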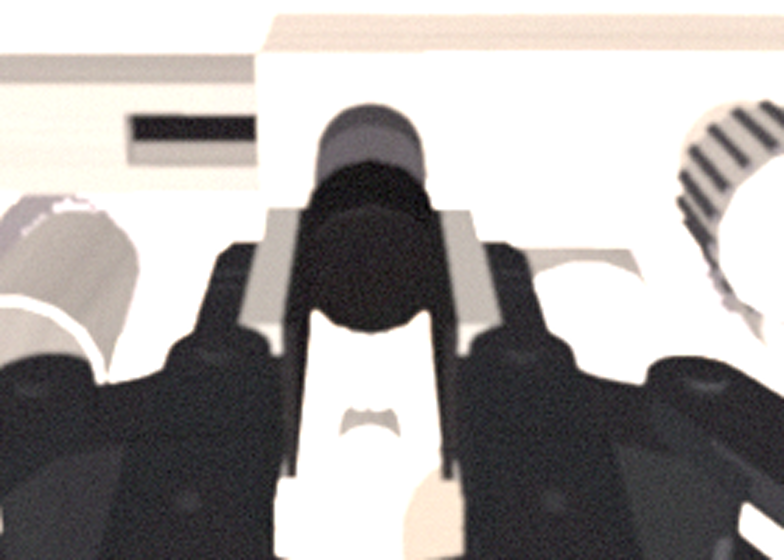

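The knob has lifted about 10 mm, with its top now near 0.154 and the pads either side. I'll lift 2 mm more, then measure the sleeve edge against the holes.

```bash
python3 -m pendant '[15,-2,0,0,0, 15,0,0,0,0]' 60 | grep -v orient
cat > edge.py <<'E'
from holes import *
import sys
p,d=viewer.grab_frame("wrist"); c=viewer.calibration("wrist"); K,T=map(np.array,(c["mtx"],c["world_to_cam"])); P=world("wrist",d)
np.savez("we.npz",p=p,d=d)
o=r.get_obs(); print(o["clock"],o["tcp_pos"].round(4),o["contact_force"].round(1),o["grip_width"])
g=cv2.cvtColor(p.astype(np.uint8),cv2.COLOR_RGB2GRAY)
# rail frame basis
e=np.array([-.0414,.9991]); n=np.array([.9991,.0414]); O=np.array([.5427,-.0320])
X=(P[...,:2]-O)@n; Y=(P[...,:2]-O)@e; Z=P[...,2]
m=(d>0)&(Z>.0995)&(Z<.1055)&(abs(X)<.022)
# min-Y edge of sleeve top, per row
ed=[Y[v][m[v]].min() for v in range(420) if m[v].sum()>15]; print("sleeve edge -y in rail frame (old O):",np.median(ed).round(4),len(ed))
k=(d>0)&(Z>.140)&(Z<.17)&(abs(X)<.03)&(g<12)
# dark blobs on rail
m2=(d>0)&(abs(X)<.03)&(abs(Z-.085)<.02)|(d==0)
b=((g<22)).astype(np.uint8); nn,lab,st,ce=cv2.connectedComponentsWithStats(b)
for i in range(1,nn):
    if 30<st[i,4]<1500:
        q=pix("w",T,K,*ce[i],.095)[:2]
        l=pix("w",T,K,st[i,0]-.5,ce[i][1],.095)[:2]; rr=pix("w",T,K,st[i,0]+st[i,2]-.5,ce[i][1],.095)[:2]
        if abs((q-O)@n)<.02: print("blob",st[i].tolist(),"railY",((q-O)@e).round(4),"ext",((l-O)@e).round(4),((rr-O)@e).round(4),"x",((q-O)@n).round(4))
E
python3 edge.py
```

```text
clock: 6.28
tcp_pos: [0.544, -0.0149, 0.1294]
contact_force: [5.6, 0.5, -11.3]
grip_width: 0.0178
6.325 [ 0.5439 -0.015   0.1294] [  6.2  -0.2 -11.5] 0.01814583613386547
sleeve edge -y in rail frame (old O): -0.0076 69
blob [1, 221, 9, 7, 48] railY -0.1493 ext -0.1521 -0.1468 x -0.0017
blob [124, 221, 12, 7, 79] railY -0.0753 ext -0.079 -0.0719 x -0.0018
blob [199, 221, 42, 8, 326] railY -0.0219 ext -0.0344 -0.0095 x -0.0015
blob [499, 222, 9, 7, 59] railY 0.1467 ext 0.1441 0.1495 x -0.0013
```

```bash
python3 -m pendant '[15,0,-6,0,0, 15,0,-12,0,0, 15,0,-14,0,0, 15,0,-14,0,0, 15,0,-14,0,0, 15,0,-14,0,0, 15,0,-10,0,0, 15,0,-5,0,0, 15,0,0,0,0, 15,0,0,0,0]' 60 | grep -v orient
python3 edge.py; python3 - <<'E'
import numpy as np,cv2
p=np.load("we.npz")["p"]; im=np.clip(p.astype(int)*2,0,255).astype(np.uint8)[160:380,100:480,::-1]; cv2.imwrite("pics/w4.png",cv2.resize(im,None,fx=2,fy=2,interpolation=cv2.INTER_CUBIC))
E
```

```text
clock: 7.58
tcp_pos: [0.5475, -0.1042, 0.1292]
contact_force: [6.4, -0.3, -10.3]
grip_width: 0.0176
7.625 [ 0.5475 -0.1042  0.1292] [  5.9  -0.7 -10.6] 0.017716514352735552
sleeve edge -y in rail frame (old O): -0.2124 69
blob [148, 221, 12, 8, 93] railY -0.1505 ext -0.1541 -0.1469 x -0.0017
blob [523, 222, 9, 8, 57] railY 0.0715 ext 0.0689 0.0743 x -0.0014
```

View pics/w4.png

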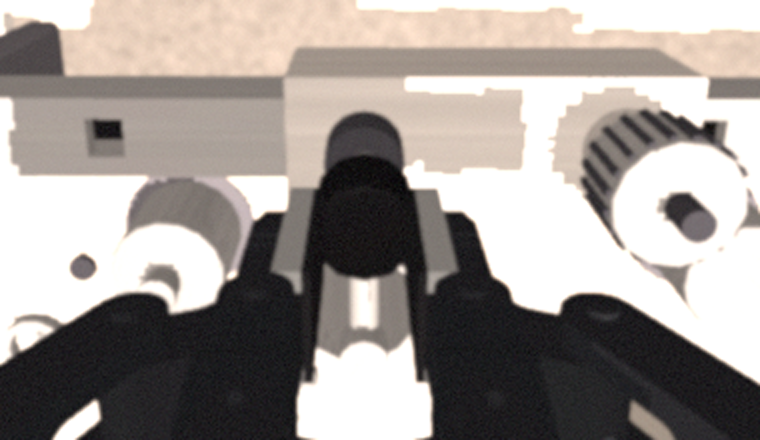

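```bash
python3 - <<'E'
from holes import *
z=np.load("we.npz"); p,d=z["p"],z["d"]; c=viewer.calibration("wrist"); K,T=map(np.array,(c["mtx"],c["world_to_cam"])); P=world("wrist",d)
e=np.array([-.0414,.9991]); O=np.array([.5427,-.0320])
g=cv2.cvtColor(p.astype(np.uint8),cv2.COLOR_RGB2GRAY).astype(int)
for v in (222,226,230,234): print(v,"hole",g[v,138:170].tolist()," edge",g[v,236:252].tolist(), "z",(P[v,238:248,2]*1000).round(0).tolist())
f=lambda u,v,zz:float(((pix("",T,K,u,v,zz)[:2]-O)@e).round(5))
print([f(u,228,.095) for u in (143.5,152.7,162)],[f(u,228,.102) for u in (242,243,244)])
E
```

```text
222 hole [81, 83, 81, 79, 72, 62, 56, 51, 39, 23, 13, 11, 13, 10, 9, 7, 10, 11, 12, 13, 11, 18, 44, 70, 81, 84, 84, 84, 84, 84, 83, 83]  edge [81, 82, 82, 83, 82, 87, 94, 101, 103, 101, 103, 103, 102, 103, 103, 103] z [97.0, 95.0, 96.0, 95.0, 101.0, 103.0, 102.0, 102.0, 103.0, 101.0]
226 hole [82, 83, 84, 81, 76, 65, 59, 56, 45, 31, 16, 8, 10, 11, 10, 12, 12, 11, 10, 11, 12, 16, 33, 59, 76, 82, 83, 82, 82, 82, 81, 83]  edge [83, 82, 80, 83, 84, 85, 92, 99, 104, 105, 105, 104, 105, 106, 104, 103] z [96.0, 95.0, 96.0, 96.0, 102.0, 102.0, 103.0, 102.0, 102.0, 103.0]
230 hole [83, 83, 82, 83, 78, 70, 61, 56, 57, 55, 54, 56, 55, 56, 56, 57, 55, 56, 58, 54, 56, 55, 57, 66, 76, 81, 81, 81, 82, 82, 80, 81]  edge [84, 84, 83, 82, 82, 84, 89, 96, 100, 101, 100, 101, 100, 101, 99, 101] z [97.0, 94.0, 94.0, 95.0, 101.0, 102.0, 103.0, 101.0, 103.0, 101.0]
234 hole [82, 82, 83, 82, 80, 74, 62, 58, 56, 58, 61, 61, 64, 63, 62, 62, 63, 62, 62, 61, 62, 63, 63, 66, 75, 81, 82, 82, 81, 82, 81, 81]  edge [81, 83, 80, 81, 82, 83, 87, 93, 98, 99, 100, 100, 100, 100, 99, 101] z [96.0, 95.0, 95.0, 96.0, 102.0, 102.0, 103.0, 102.0, 101.0, 102.0]
[-0.1567, -0.15122, -0.14567] [-0.09715, -0.09657, -0.09599]
```

```bash
python3 -m pendant '[15,0,-2.6,0,0, 15,0,0,0,0, 15,0,0,0,0]' 60 | grep -v orient
python3 edge.py | head -1; python3 -m pendant '[50,0,0,0,0, 50,0,0,0,0, 50,0,0,0,0, 50,0,0,0,0]' | grep -v orient
python3 - <<'E'
from holes import *
p,d=viewer.grab_frame("wrist"); c=viewer.calibration("wrist"); K,T=map(np.array,(c["mtx"],c["world_to_cam"])); P=world("wrist",d)
Z=P[...,2]; o=r.get_obs()["tcp_pos"]
m=(d>0)&(Z>.13)&(Z<.162)&(np.hypot(P[...,0]-o[0],P[...,1]-o[1])<.02)
print(np.histogram(Z[m],bins=np.arange(.13,.163,.002)), P[m].mean(0))
im=np.clip(p.astype(int)*2,0,255).astype(np.uint8)[160:380,100:480,::-1]; cv2.imwrite("pics/w5.png",cv2.resize(im,None,fx=2,fy=2,interpolation=cv2.INTER_CUBIC))
np.savez("we.npz",p=p,d=d)
E
```

```text
clock: 8.0
tcp_pos: [0.5475, -0.106, 0.1292]
contact_force: [5.5, 0.9, -10.9]
grip_width: 0.018
8.05 [ 0.5476 -0.106   0.1291] [  6.3   1.4 -10.1] 0.017855872755773855
clock: 8.55
tcp_pos: [0.5472, -0.1068, 0.13]
contact_force: [-0.2, -0.7, 0.0]
grip_width: 0.05
(array([ 67,  63,  70,  61,  81,  76, 965, 807,   2,   0,   0,   0,   0,
         0,   0,   0]), array([0.13 , 0.132, 0.134, 0.136, 0.138, 0.14 , 0.142, 0.144, 0.146,
       0.148, 0.15 , 0.152, 0.154, 0.156, 0.158, 0.16 , 0.162])) [ 0.54450737 -0.10810366  0.14245483]
```

View pics/w5.png

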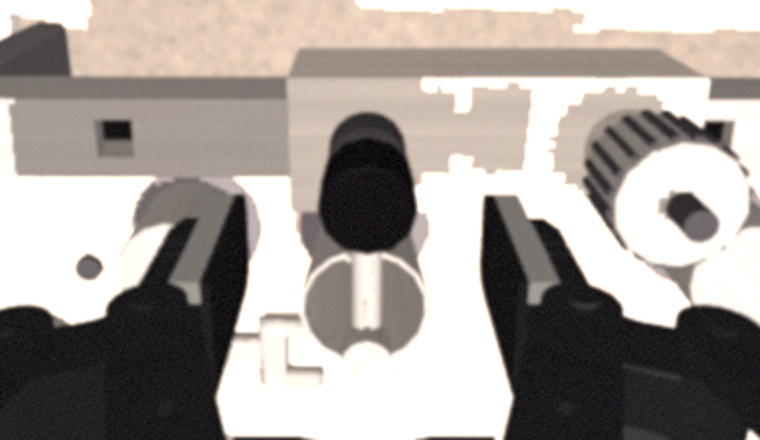

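The knob top is back at 0.144, the same height as at the start, so the pin is home. The nozzle sits over the open beaker at (365,300) in the crop. Next is the nut.

```bash
python3 - <<'E'
from h import *
z=np.load("we.npz"); d=z["d"]; P=world("wrist",d); o=r.get_obs(); t=o["tcp_pos"]; print(t,o["joints"].round(3))
X=P-t; Z=P[...,2]
for lo,hi in ((.147,.155),(.137,.145)):
    m=(d>0)&(Z>lo)&(Z<hi)&(abs(X[...,1]-.075)<.026)&(abs(X[...,0])<.03); Q=P[m]; print(m.sum(),Q.mean(0),(Q.min(0)+Q.max(0))/2)
m=(d>0)&(Z>.1425)&(Z<.147)&(abs(X[...,1])<.017)&(abs(X[...,0])<.02); Q=P[m]; print("knob",Q.mean(0),(Q.min(0)+Q.max(0))/2)
E
```

```text
[ 0.54722232 -0.10680204  0.12992589] [-0.255  0.395  0.425  1.936 -0.213  0.853  1.893]
322 [ 0.54338361 -0.03378273  0.15055992] [ 0.54381731 -0.03316875  0.14985588]
3331 [ 0.54208093 -0.03471566  0.1408314 ] [ 0.54391444 -0.03313934  0.14096672]
knob [ 0.54631373 -0.10797077  0.14396254] [ 0.54666767 -0.10789626  0.14442195]
```

```bash
python3 -m pendant '[60,-25,0,0,0, 60,-25,0,0,0, 60,0,37,0,0, 60,0,37,0,0, 60,0,0,0,-0.18, 60,0,0,0,-0.18, 60,0,0,0,-0.18, 60,0,0,0,-0.18, 60,0,0,0,-0.18, 60,0,0,0,-0.18, 60,0,0,0,-0.18]'
python3 - <<'E'
from h import *
p,d=viewer.grab_frame("wrist"); o=r.get_obs(); t=o["tcp_pos"]; print(t,o["joints"].round(3)); P=world("wrist",d); Z=P[...,2]
for n,lo,hi,a,b in (("stud",.148,.155,-.06,0),("nut",.138,.145,-.06,0),("knob",.142,.148,-.13,-.085)):
    m=(d>0)&(Z>lo)&(Z<hi)&(P[...,1]>a)&(P[...,1]<b)&(P[...,0]>.52)&(P[...,0]<.57)
    if m.sum()>5: Q=P[m]; print(n,m.sum(),Q.mean(0),(Q.min(0)+Q.max(0))/2)
E
```

```text
clock: 9.98
tcp_pos: [0.5441, -0.0329, 0.1798]
orientation: [-1.013, 1.323, 1.013]
contact_force: [0.0, -0.4, 0.1]
grip_width: 0.06
[ 0.54416194 -0.0329089   0.17989131] [-0.204  0.293  0.182  1.907 -0.064  0.947  2.893]
stud 159 [ 0.54392974 -0.03343183  0.15108749] [ 0.54400164 -0.0329541   0.15090605]
nut 2047 [ 0.54370983 -0.03432405  0.14108423] [ 0.54412452 -0.03320457  0.14128601]
knob 1462 [ 0.54730618 -0.10798914  0.14410918] [ 0.54750754 -0.10779707  0.14438035]
```

```bash
python3 -m pendant '[60,34,0,0,0, 60,33,0,0,0, 60,0,0,0,0, 15,0,0,0,0, 15,0,0,0,0, 15,0,0,0,0, 15,0,0,0,0, 15,0,0,0,0]' 60
python3 -m pendant '[15,0,0,0,0.15, 15,0,0,0,0.15, 15,0,0,0,0.15, 15,0,0,0,0]' 60
python3 - <<'E'
from h import *
o=r.get_obs(); print(o["joints"].round(3),o["moment"])
p,d=viewer.grab_frame("wrist"); cv2.imwrite("pics/w6.png",np.clip(p.astype(int)*2,0,255).astype(np.uint8)[...,::-1])
E
```

```text
clock: 11.02
tcp_pos: [0.5454, -0.0326, 0.1161]
orientation: [-1.008, 1.322, 1.007]
contact_force: [-6.0, 0.9, 18.6]
grip_width: 0.015
clock: 11.52
tcp_pos: [0.5449, -0.0321, 0.1158]
orientation: [-0.663, 1.465, 0.664]
contact_force: [-6.4, 1.4, 18.1]
grip_width: 0.0153
[-0.269  0.381  0.267  1.967 -0.138  0.808  2.495] [ 0.41628887  1.66316874 -0.05694977]
```

View pics/w6.png

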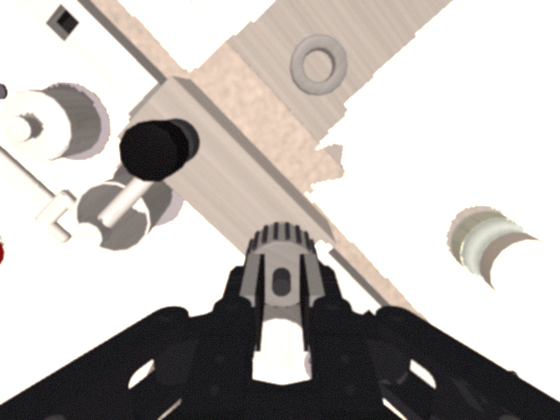

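The nut grip reads 15 mm with +18 N upward, so the pads are tilted and wedged on the nut's top edge near (283,280): the grip is too high. I'll open, go lower and regrip to about nut width.

```bash
python3 -m pendant '[60,0,0,0,0, 60,0,0,0,0, 60,0,0,0,0]' 60 | grep -v orient
python3 -m pendant '[60,7,0,0,0, 60,0,0,0,0, 30,0,0,0,0, 30,0,0,0,0, 30,0,0,0,0, 30,0,0,0,0]' 60| grep -v orient
python3 -m pendant '[27,0,0,0,0, 27,0,0,0,0]' 60| grep -v orient
python3 - <<'E'
from h import *
o=r.get_obs(); print(o["joints"].round(3),o["moment"])
p,d=viewer.grab_frame("wrist"); cv2.imwrite("pics/w7.png",np.clip(p.astype(int)*2,0,255).astype(np.uint8)[120:400,120:440,::-1])
E
```

```text
clock: 11.95
tcp_pos: [0.5443, -0.0326, 0.1131]
contact_force: [0.2, 0.5, -0.3]
grip_width: 0.0599
clock: 12.7
tcp_pos: [0.5445, -0.0328, 0.106]
contact_force: [0.2, -0.9, 2.2]
grip_width: 0.0312
clock: 12.95
tcp_pos: [0.5445, -0.0328, 0.1061]
contact_force: [-0.3, -1.5, 4.0]
grip_width: 0.0299
[-0.265  0.395  0.263  1.974 -0.141  0.789  2.501] [-0.03213652  0.07463975 -0.00872056]
```

View pics/w7.png

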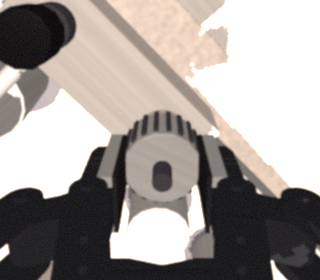

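The pads now sit flat either side of the nut at (115,165) and (210,165), opening 30 mm. Turning clockwise in steps.

```bash
for i in 1 2 3 4; do python3 -m pendant '[25,0,0,0,0.13, 25,0,0,0,0.13, 25,0,0,0,0.13, 25,0,0,0,0]' 70 | grep -v pos; python3 -c "
from h import *
o=r.get_obs(); print(o['moment'].round(3), o['joints'][6].round(3), np.linalg.norm(o['contact_force']).round(1), R.from_rotvec(o['orientation']).as_matrix()[:2,1].round(3),o['tcp_pos'].round(4))"; done
```

```text
clock: 13.5
orientation: [-0.36, 1.541, 0.361]
contact_force: [-1.3, 1.6, 4.9]
grip_width: 0.0295
[ 0.332  0.294 -0.049] 2.16 5.3 [-0.444  0.896] [ 0.544  -0.0321  0.1059]
clock: 14.0
orientation: [-0.057, 1.571, 0.058]
contact_force: [-1.3, 1.3, 3.7]
grip_width: 0.0294
[ 0.534  0.384 -0.071] 1.826 4.2 [-0.073  0.997] [ 0.5439 -0.032   0.1057]
clock: 14.5
orientation: [0.247, 1.557, -0.247]
contact_force: [-0.3, 1.5, 1.9]
grip_width: 0.0295
[ 0.459  0.161 -0.02 ] 1.496 2.5 [0.31  0.951] [ 0.544  -0.0323  0.1055]
clock: 15.0
orientation: [0.552, 1.502, -0.551]
contact_force: [-2.5, 4.8, 4.6]
grip_width: 0.0293
[ 1.193  0.609 -0.07 ] 1.17 7.1 [0.648 0.762] [ 0.5434 -0.0312  0.1055]
```

```bash
for i in 1 2 3 4; do python3 -m pendant '[25,0,0,0,0.12, 25,0,0,0,0.12, 25,0,0,0,0]' 70 | grep -E 'width'; python3 -c "
from h import *
o=r.get_obs(); print(o['moment'].round(3), o['joints'][6].round(3), o['contact_force'].round(1), R.from_rotvec(o['orientation']).as_matrix()[:2,1].round(3),o['tcp_pos'].round(4), o['tau'][6].round(3))"; done
```

```text
grip_width: 0.0293
[ 0.947 -0.745  0.361] 0.973 [ 2.8  3.2 -1.1] [0.809 0.588] [ 0.545  -0.0318  0.1057] -0.906
grip_width: 0.0296
[ 1.232 -0.597  0.444] 0.777 [2.2 5.  1.9] [0.926 0.379] [ 0.5451 -0.0312  0.1059] -0.886
grip_width: 0.0294
[ 2.074 -0.766 -0.033] 0.583 [2.5 8.8 2.9] [0.989 0.147] [ 0.5456 -0.0298  0.106 ] -0.343
grip_width: 0.0294
[ 1.788 -1.294  0.146] 0.392 [4.3 8.2 2.5] [ 0.996 -0.091] [ 0.5465 -0.0301  0.1062] -0.504
```

Moment rose to +0.44 N·m and then fell away with side force, so this is either the stop and a slip or an off-centre grip. I'll open, recentre and check with a firmer grip.

```bash
python3 -m pendant '[50,0,0,0,0, 50,0,0,0,0, 50,0,0,0,0]' 70 | grep -E 'pos|width|force'
python3 - <<'E'
from h import *
p,d=viewer.grab_frame("wrist"); o=r.get_obs(); t=o["tcp_pos"]; print(t,o["joints"].round(3)); P=world("wrist",d); Z=P[...,2]
for n,lo,hi,a,b in (("stud",.148,.155,-.06,0),("nut",.137,.145,-.06,0),("knob",.142,.148,-.13,-.085),("sleeve",.098,.106,-.09,-.06)):
    m=(d>0)&(Z>lo)&(Z<hi)&(P[...,1]>a)&(P[...,1]<b)&(P[...,0]>.52)&(P[...,0]<.57)
    if m.sum()>5: Q=P[m]; print(n,m.sum(),Q.mean(0).round(4),np.median(Q[:,2]).round(4),((Q.min(0)+Q.max(0))/2).round(4))
E
```

```text
tcp_pos: [0.5437, -0.0336, 0.1056]
contact_force: [0.2, -0.6, 0.3]
grip_width: 0.0499
[ 0.5437569 -0.0334633  0.1056487] [-0.73   0.544  0.906  2.003 -0.563  0.866  0.39 ]
stud 618 [ 0.5531 -0.035   0.1512] 0.1511 [ 0.5551 -0.0378  0.1514]
nut 4459 [ 0.5455 -0.0333  0.14  ] 0.14 [ 0.5485 -0.0351  0.141 ]
sleeve 2134 [ 0.5477 -0.0802  0.1022] 0.1022 [ 0.5458 -0.0751  0.1023]
```

```bash
python3 -m pendant '[50,0,0.4,-1,0, 25,0,0,0,0, 25,0,0,0,0, 25,0,0,0,0, 25,0,0,0,0]' 110 | grep -E 'pos|width|force'
for i in 1 2 3; do python3 -m pendant '[25,0,0,0,0.06, 25,0,0,0,0.06, 25,0,0,0,0]' 110 | grep -E 'width'; python3 -c "
from h import *
o=r.get_obs(); print(o['moment'].round(3), o['joints'][6].round(3), o['contact_force'].round(1), R.from_rotvec(o['orientation']).as_matrix()[:2,1].round(3),o['tcp_pos'].round(4), o['tau'][6].round(3))"; done
```

```text
tcp_pos: [0.5461, -0.0319, 0.1067]
contact_force: [0.0, -0.7, 5.6]
grip_width: 0.028
grip_width: 0.0277
[-0.125 -0.156  1.663] 0.294 [ 0.6 -0.3  5.5] [ 0.977 -0.212] [ 0.5463 -0.0319  0.1067] -1.844
grip_width: 0.0277
[ 1.394 -0.505  0.354] 0.197 [2.9 7.1 6.6] [ 0.944 -0.329] [ 0.5473 -0.0291  0.1068] -0.537
grip_width: 0.0277
[ 0.217 -0.341 -0.055] 0.102 [-0.   2.5  9.8] [ 0.897 -0.442] [ 0.5468 -0.0316  0.1072] -0.127
```

A firm +1.66 N·m against 0.06 N·m of running friction means the nut is on its stop. Releasing, retreating and checking.

```bash
python3 -m pendant '[55,0,0,0,0, 55,0,0,0,0, 55,0,0,0,0, 55,-30,0,0,0, 55,-50,0,0,0, 55,-50,0,0,0, 55,0,0,-60,0, 55,0,0,-40,0, 55,0,0,0,0, 55,0,0,0,0]' 60
python3 - <<'E'
from h import *
p,d=viewer.grab_frame("wrist"); P=world("wrist",d); Z=P[...,2]
for n,lo,hi,a,b in (("nut",.137,.145,-.06,0),("knob",.141,.157,-.13,-.085),("sleeve",.1,.106,-.09,-.06)):
    m=(d>0)&(Z>lo)&(Z<hi)&(P[...,1]>a)&(P[...,1]<b)&(P[...,0]>.52)&(P[...,0]<.57)
    if m.sum()>5: Q=P[m]; print(n,m.sum(),Q.mean(0).round(4),np.median(Q[:,2]).round(4))
s,_=viewer.grab_frame("scene"); a=np.clip(s.astype(int)*2,0,255).astype(np.uint8)[90:310,130:430,::-1]
b=np.clip(p.astype(int)*2,0,255).astype(np.uint8)[...,::-1]
cv2.imwrite("pics/f.png",np.vstack([cv2.resize(a,(440,322)),cv2.resize(b,(370,278))[:, :370] if 0 else cv2.copyMakeBorder(cv2.resize(b,(370,278)),0,0,0,70,cv2.BORDER_CONSTANT)]))
for n in ("beaker","knob_can","flat_can","cone_can","jar","tall_bottle"): print(n,[(np.round(x["location"],3).tolist(),round(x["score"],2)) for x in nets.look_for(n,"scene")][:2])
E
```

```text
clock: 19.92
tcp_pos: [0.5884, 0.057, 0.2355]
orientation: [1.538, 0.956, -1.54]
contact_force: [-0.4, -0.8, 0.4]
grip_width: 0.0548
nut 1028 [ 0.5447 -0.0328  0.1401] 0.1402
knob 218 [ 0.5495 -0.103   0.1436] 0.1439
sleeve 827 [ 0.5494 -0.078   0.1023] 0.1023
beaker [([0.627, -0.101, 0.046], 0.59), ([0.775, -0.164, 0.041], 0.56)]
knob_can [([0.634, -0.166, 0.046], 0.88), ([0.46, -0.078, 0.018], 0.53)]
flat_can [([0.628, 0.054, 0.05], 0.69), ([0.553, -0.03, 0.135], 0.23)]
cone_can [([0.627, 0.133, 0.045], 0.69), ([0.628, 0.052, 0.052], 0.56)]
jar [([0.458, 0.115, 0.055], 0.56)]
tall_bottle [([0.426, -0.197, 0.116], 0.88), ([0.632, -0.099, 0.046], 0.61)]
```

View pics/f.png

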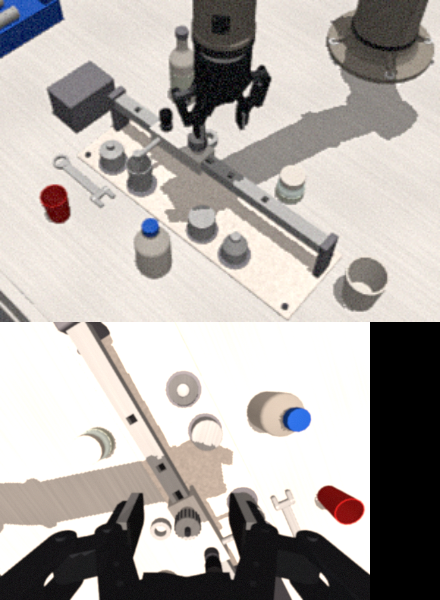

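The final view shows the nozzle over the open beaker (138,175). All the vessels and bystanders are standing where they were, and the gripper is clear.

```bash
python3 -c "
from bench import r
print(r.hand_in())"
```

```text
the job is handed in; nothing more can be done
None
```

The job is done and handed in, at about 20 s on the robot's clock of the 58 s allowed. I pulled the plunger up about 12 mm and slid the sleeve to the hole at rail y = −75 mm, where the nozzle stands over the open steel beaker. I let the plunger go, turned the nut clockwise to its stop, then released and backed off.

**Last checks**
- **Pin:** the knob top is at z ≈ 0.144 m, the same as at the start with the pin down, so the pin is fully home.
- **Nut:** on the last turn it gave 1.66 N·m of reaction against about 0.06 N·m of running friction, with little side force. After that the pads slipped on it.
- **Vessels:** the four vessels, the jar and the tall bottle are where they started, within the network's accuracy. The other bystanders I checked only by eye in the last picture, where they look unmoved.
- **Release:** the gripper is open and touching nothing.

**What went wrong or disagreed**
- **First nut grip:** it was too high and tilted, pushing up at 18 N, so I opened and regripped lower.
- **Off-centre grip:** the second grip slipped off-centre near the stop, so I recentred and tightened again with 110 N.
- **Nut sink:** it measured about 0.9 mm, and I expected 1.0–1.6 mm. That is within the depth noise, so it neither confirms nor contradicts the torque reading.

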